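Extend the spice rack to its next hole and stow the jar

ROBOT

A 7-joint arm with a two-finger parallel gripper is mounted at the origin on a cart in front of the work surface, level with it; the furniture and walls round the work are solid. World frame = base frame: x ahead of the robot, y to its left, z up, the work surface at z = 0. Lengths are in m, angles in degrees, forces in N, time in s.
With the tool pointing down it reaches from about 0.425 to 1.025 m from the base axis. Payload 9.4 kg.
Tool frame: the origin (TCP) lies at the very end of the fingers, on their centre line; the grasp point (between the pads) lies 19 mm behind it; z points along the fingers, y is the direction in which the jaws open and shut (so a half turn about z gives the same grasp; the last joint's range is limited). The gripper opens to 93 mm and grips with 3 to 60 N. Pads are 15 mm wide; open, the fingers measure 128 mm over their backs; the gripper's body (75 mm by 188 mm) begins 65 mm behind the grasp point.
Start: joints at [62.47, 34.337, -0.143, 91.639, 0.103, 54.024, -4.572], TCP at [0.285, -0.667, 0.219] pointing down, gripper open.
Joint ranges: [-147.43, 147.43], [-19.82, 112.94], [-74.19, 73.91], [6.32, 146.72], [-59.91, 239.91], [6.04, 106.73], [-150.56, 150.56]. Speed limits (degrees/s): [127.2, 127.2, 172.46, 172.46, 180, 180, 180].

INTERFACE

Orientations are given as [roll, pitch, yaw] about the fixed x, y, z axes, in that order (R = Rz(yaw) Ry(pitch) Rx(roll)).
In Python, from plant import status, optics, job gives the robot as it stands.
- The arm moves only by the tool play_rows, never from a script. Its argument "increments" is one flat list of numbers, 7 for each row, row after row: the shift along the tool's x, y, z in mm, then the turn, a rotation vector about the tool's x, y, z in degrees, then the opening in per cent of the stroke, from 0 (shut) to 100 (fully open). A call has 1 to 8 rows; each row is the pose to reach, as a shift and turn from the pose commanded when the call began, along the tool's axes at that moment; what a row does not reach only later rows make up. A row lasts 1/12 s, in which the tool goes at most 41.7 mm and 7.16 degrees, less where a joint would pass 70% of its speed; a pose out of reach is approached as far as the arm can. A call with a gripper value outside its range is refused whole. The fingers move at their own pace and stop on an object; "force" is the grip in N (left out, the last holds). Time passes only in rows, so rows that repeat a pose let the fingers close. It gives the time, the measured TCP pose, the force and the opening at its end, in the units of the state.
- status.get_state(): the state, without advancing time (a new reading comes with each control period).
- optics.grab_frame(name): name is "scene" or "top" or "wrist"; returns the picture (384x512x3 uint8, red, green, blue); there is no depth.
- optics.camera_info(name): a dict with "camera_matrix" (3x3 intrinsics, pixels), "R" (3x3) and "t" (3): a world point X has camera coordinates R X + t. Camera axes: x right, y down, z forward; pixel columns grow to the right and rows downward; lengths in m; the calibration is good to about 2 mm. A picture is of the moment at which its call begins: read the wrist's pose just before it. camera_info takes no time and is no camera call; for the wrist camera it gives the pose at the moment of the call.
- job.sign_off(): hands the job in, once; it reports no verdict.
Trained networks look in the newest picture that a camera, given by its name, has taken for a name from the list of things; names that differ only in an ending like _2 or _b are one class to them, and where a whole thing is asked for, a point or a joint stands for the part that bears it (a point fixed in the world has none). Each returns a list of dicts, best first, with "confidence" (0 to 1); they miss things now and then, are a little off and sometimes report something else, mostly with a low value. They report only what shows in the picture. A call takes as long as a camera call. They do not tell look-alikes from the thing itself.
- optics.boxes_of(name, camera): "position" ([column, row] in pixels, amid what is visible of it).
- optics.cut_out(name, camera): "mask" (384x512 bool, what is visible of it) and "position" ([column, row] in pixels, amid what is visible of it).
The state is a dict: "clock": time; "joint_pos": joint angles; "dq": joint speeds; "joint_torque": joint torques, N m; "tool_pos": TCP position; "eef_rot": TCP orientation; "ft_force": force on the tool from outside, world axes, zero at the start; "ft_torque": the same for the moment, N m; "width": finger opening in m.
Only numpy, scipy, OpenCV 4.12 (cv2) and the standard library are available. Lean on these libraries where they do the work, as an engineer would, in place of code of your own. Each camera call takes 0.05 s, during which the arm holds its last target.

TASK

Pull the extending half of the spice rack out by its black handle, slowly, until the red sprung button pops up through the next hole of the tube and locks; stop pulling as soon as it does, do not force it. Then stand the spice jar with the white cap upright on the floor of the bay that has opened next to the handle's end plate. Leave the other jars and the pepper mill where they stand.

Things in the scene. Friction and masses are not known exactly. Their poses are not given: they have to be found in the camera images.
- handle (a point): Black upright handle on the end plate of the rack's moving half, 14 mm thick (x), 50 mm wide (y). The point is 87 mm above the worktop, 14 mm below the handle's top; the wide wooden end plate (8 mm x 94 mm) begins 23 mm below the point. Axes, turned with the rack: x = level, the way the moving half is pulled out; y = to the rack's back, where the tube lies; z up.
- bay (a point): Point on the moving half's floor, 8 mm above the worktop, on its centre line, 34 mm inward (-x) of the end plate's inner face; axes as handle, moves with it. When locked, the open floor from the end plate to the fixed deck's edge (10 mm higher) is 68 to 96 mm long in x, 74 mm wide in y (6 mm lip in front; 34 mm high tube behind, from y = +50 mm). Before that it is 41 to 51 mm.
- shelf_half (a joint): How far the moving half is pulled out, m, -0.020 to 0.090. Starts at 0.024 to 0.034, between two holes. The next hole outward is somewhere from 0.050 to 0.080, not measured: feel or see it. Pulling takes 2 to 5 N; at the hole the slide stops hard, both ways. A pull over 20 N on the locked button is forcing. Pulled faster than 40 mm/s it slams; pushed inward it locks in the wrong one.
- button (a joint): The red sprung button (10 mm across, domed) on the inner tube: height it stands out, m: about 0.001 while it rubs under the wall of the outer tube, 0.007 to 0.008 popped up through a hole, where it can be seen 4 mm proud of the aluminium tube.
- jar_mid (a point): Centre (half-way up) of the spice jar with the white cap and blue label: round, 47 mm across, 98 mm high, 0.11 kg, stands on the worktop. z = up along the jar.
- stored_a: Spice jar with a yellow cap, 45 mm across, 100 mm high, on the fixed deck of the rack (deck 18 mm above the worktop). Origin at the centre of its underside. Leave it.
- stored_b: Second spice jar with a yellow cap, 44 mm across, 100 mm high, on the fixed deck nearer the bay. Origin at the centre of its underside. Leave it.
- mill: Dark wooden pepper mill, 58 mm across, 130 mm high, on the worktop. Origin at the centre of its underside. Leave it.
- sugar: Sugar jar with a red lid, 68 mm across, 100 mm high, on the worktop. Origin at the centre of its underside. Leave it.
- rack: The fixed, heavy half of the rack: wooden deck 165 x 90 mm, axes as handle, origin under the deck, 80 mm from its bay-side edge on the worktop. The aluminium outer tube (24 mm square, 208 mm long, top 34 mm above the worktop) lies behind it along x at y = +62 mm.
Not all that is in view belongs to the job. What is shaped like the part that bears jar_mid but pink or turquoise is not meant.

How it is judged (in metres and radians):
On the way:
1. the button has popped up through the next hole outward, before the jar is in the bay (value of joint button above 0.0055 m and value of joint shelf_half above 0.045 m and not (x of jar_mid in the frame of bay between -0.044 and 0.016 m and y of jar_mid in the frame of bay between -0.025 and 0.025 m and z of jar_mid in the frame of bay between 0.044 and 0.054 m and angle between jar_mid's own z axis and vertical below 0.12 rad)), for 0.2 s.
At the end, for the whole second after the job is handed in: The button stands at least 5.5 mm out in the outer hole (slide pulled out more than 45 mm), and the white-capped jar stands upright (within 7 degrees), at rest, on the floor of the bay between the end plate and the fixed deck, within 25 mm of its centre line (value of joint button above 0.0055 m and value of joint shelf_half above 0.045 m and x of jar_mid in the frame of bay between -0.044 and 0.016 m and y of jar_mid in the frame of bay between -0.025 and 0.025 m and z of jar_mid in the frame of bay between 0.044 and 0.054 m and angle between jar_mid's own z axis and vertical below 0.12 rad and linear speed of jar below 0.02 m/s); the robot touches nothing.
It fails at once if the locked button is forced with more than 20 N (contact force between button_pin and anything else above 20 N).
It fails at once if another jar or the mill is moved more than 30 mm or tipped (distance of any of stored_a, stored_b, mill, sugar from where it was at the start of the episode above 0.03 m or angle between any of stored_a, stored_b, mill, sugar's own z axis and vertical above 0.35 rad).
It also fails if it takes over 58 s, if anything falls off the work surface, if the arm or the gripper's body presses on something with over 40 N, if the wrist force passes 120 N, or if a joint passes its speed limit or range.

## Working session

There is one attempt and no reset: what is moved stays moved. The work goes in short steps, Python scripts to look and compute and a tool call to move; the robot and the scene stay as the last step left them, time stands still between calls to the robot, and variables do not carry over. Pictures are saved under pics/ and viewed, and the job is handed in when it is done.

Besides the shell and the picture viewer there is one more tool, called after "Emit:" as name(argument=value, ...) on one line, values as JSON. play_rows: Moves the arm, as the interface text tells. Its arguments: {"type":"object","properties":{"increments":{"type":"array","items":{"type":"number"}},"force":{"type":"number"}},"required":["increments"]}

```bash
ls; mkdir -p pics
python3 - <<'E'
from plant import status, optics, job
import cv2
print(status.get_state())
for n in ("scene","top","wrist"):
    im=optics.grab_frame(n); cv2.imwrite(f"pics/{n}0.png",im[:,:,::-1])
    ci=optics.camera_info(n); print(n,ci)
E
```

```text
pics
{'clock': 0.0, 'joint_pos': array([62.46974608, 34.38328396, -0.14690867, 91.67955664,  0.10307001,
       54.02339017, -4.57290499]), 'dq': array([ 0.05455832,  0.07948203, -0.01372384, -0.03183955, -0.03109961,
        0.00101327, -0.02191728]), 'joint_torque': array([-5.68876003e-04, -7.65060282e+01,  1.49754234e+00, -2.52341294e+01,
       -5.24111290e-02,  1.70119316e-02,  1.61768494e-04]), 'tool_pos': array([ 0.2846698 , -0.66625867,  0.21778377]), 'eef_rot': array([-1.79914203e+02,  7.21924659e-03,  2.31392690e+01]), 'ft_force': array([ 0.52813765, -0.18146029, -0.02116098]), 'ft_torque': array([0.03147825, 0.0451042 , 0.06210498]), 'width': 0.09316964367342849}
scene {'camera_matrix': array([[431.27022228,   0.        , 259.57263832],
       [  0.        , 431.27022228, 188.1137236 ],
       [  0.        ,   0.        ,   1.        ]]), 'R': array([[-7.69283178e-01, -6.38907969e-01,  1.23023617e-05],
       [-4.76956140e-01,  5.74270736e-01, -6.65376557e-01],
       [ 4.25107319e-01, -5.11868860e-01, -7.46507895e-01]]), 't': array([0.35582082, 0.29698733, 0.96744811])}
top {'camera_matrix': array([[380.27796097,   0.        , 250.34826016],
       [  0.        , 380.27796097, 191.64010127],
       [  0.        ,   0.        ,   1.        ]]), 'R': array([[-0.0253108 , -0.99967869, -0.0013687 ],
       [-0.99210791,  0.02528726, -0.12281063],
       [ 0.12280578, -0.00175053, -0.99242918]]), 't': array([0.01263296, 0.5030173 , 1.21251399])}
wrist {'camera_matrix': array([[273.3232847 ,   0.        , 255.92107776],
       [  0.        , 273.3232847 , 192.68195719],
       [  0.        ,   0.        ,   1.        ]]), 'R': array([[ 3.92866289e-01, -9.19595501e-01, -4.39577489e-04],
       [-8.78529946e-01, -3.75463575e-01,  2.95317182e-01],
       [-2.71737398e-01, -1.15633983e-01, -9.55399167e-01]]), 't': array([-0.72420157, -0.03389753,  0.39084753])}
```

View pics/scene0.png

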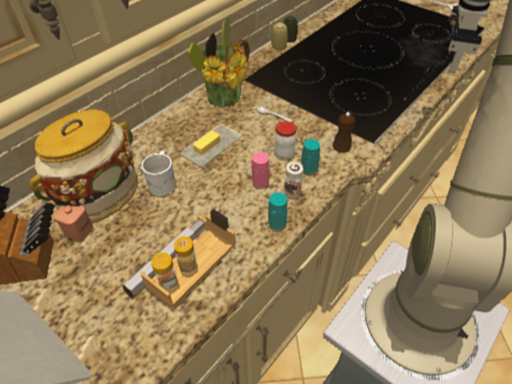

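View pics/top0.png

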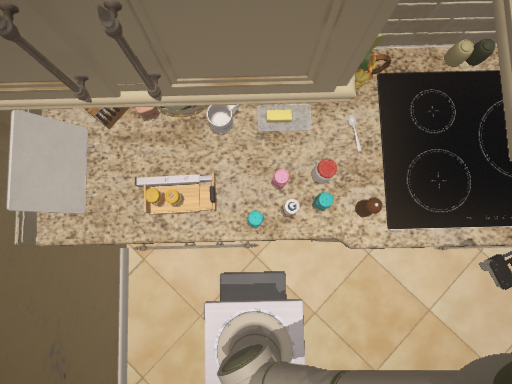

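```bash
cat > h.py <<'E'
import numpy as np, cv2
from plant import status, optics, job
def ray(cam,p,ci=None):
    ci=ci or optics.camera_info(cam)
    K,R,t=[np.array(ci[k]) for k in("camera_matrix","R","t")]
    return -R.T@t, R.T@np.linalg.solve(K,[p[0],p[1],1])
def atz(cam,p,z,ci=None):
    c,d=ray(cam,p,ci); return c+d*(z-c[2])/d[2]
def tri(L):
    A=0;b=0;D=[]
    for c,d in L:
        d=d/np.linalg.norm(d); P=np.eye(3)-np.outer(d,d); A=A+P; b=b+P@c
    x=np.linalg.solve(A,b)
    return x,[np.linalg.norm((np.eye(3)-np.outer(d,d)/(d@d))@(x-c)) for c,d in L]
def proj(cam,X,ci=None):
    ci=ci or optics.camera_info(cam)
    q=ci["camera_matrix"]@(ci["R"]@np.array(X)+ci["t"]); return q[:2]/q[2]
E
python3 - <<'E'
from h import *
for n in ("scene","top"):
    for o in ("handle","bay","jar_mid","stored_a","mill","sugar","rack","button"):
        print(n,o,[(np.round(d["position"]).astype(int).tolist(),round(d["confidence"],2)) for d in optics.boxes_of(o,n)])
E
```

```text
scene handle [([214, 235], 0.65)]
scene bay [([215, 235], 0.67)]
scene jar_mid [([295, 180], 0.88), ([306, 157], 0.81), ([278, 213], 0.79), ([260, 169], 0.77)]
scene stored_a [([163, 273], 0.96)]
scene mill [([346, 135], 0.91)]
scene sugar [([284, 142], 0.77)]
scene rack [([202, 256], 0.56)]
scene button []
top handle [([210, 195], 0.92), ([325, 175], 0.6)]
top bay [([208, 193], 0.8), ([190, 198], 0.57)]
top jar_mid [([280, 179], 0.62), ([292, 210], 0.61), ([323, 202], 0.51), ([254, 218], 0.48)]
top stored_a [([157, 196], 0.75), ([174, 197], 0.47)]
top mill [([365, 210], 0.96)]
top sugar [([325, 172], 0.97)]
top rack [([191, 199], 0.66)]
top button []
```

The scene view shows four jar-shaped candidates: white cap at (294,180), pink at (260,169), and turquoise at (311,157) and (278,211). The red-lidded sugar jar is at (285,140). I'll take the white-capped jar; in the top view it is at about (291,207). The handle is at (219,218) in scene and (213,193) in top. Next I'll check close crops.

Run:
```python
from h import *
s=cv2.imread("pics/scene0.png");t=cv2.imread("pics/top0.png")
a=cv2.resize(s[130:310,110:330],None,fx=3.6,fy=3.3,interpolation=cv2.INTER_CUBIC)
cv2.imwrite("pics/c1.png",cv2.resize(s[190:310,115:255],(770,594),interpolation=cv2.INTER_CUBIC) if 0 else cv2.resize(s[190:310,110:270],(800,600),interpolation=cv2.INTER_CUBIC))
cv2.imwrite("pics/c2.png",cv2.resize(t[150:240,130:250],(800,600),interpolation=cv2.INTER_CUBIC))
j=np.hstack([cv2.resize(s[150:210,264:324],(390,390),interpolation=cv2.INTER_CUBIC),cv2.resize(t[180:240,260:320],(390,390),interpolation=cv2.INTER_CUBIC)])
cv2.imwrite("pics/c3.png",j)
```

```text
(no output)
```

View pics/c1.png

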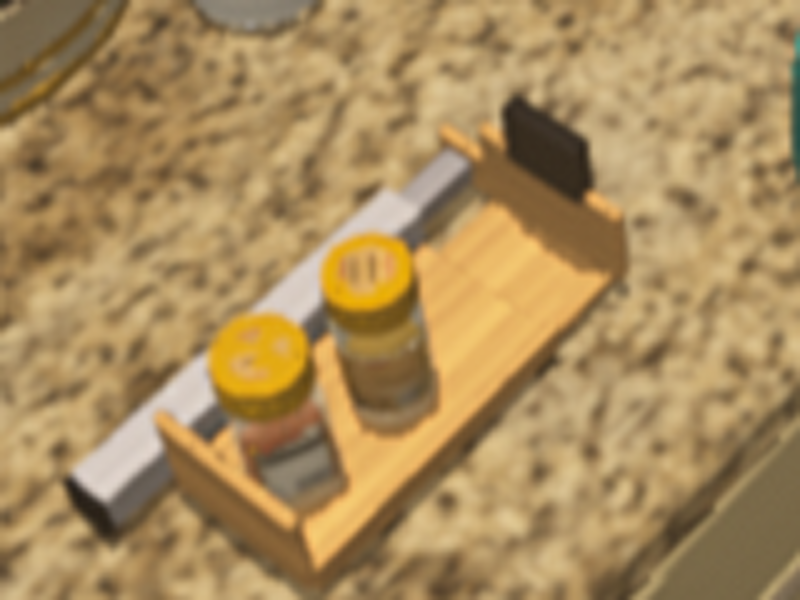

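View pics/c2.png

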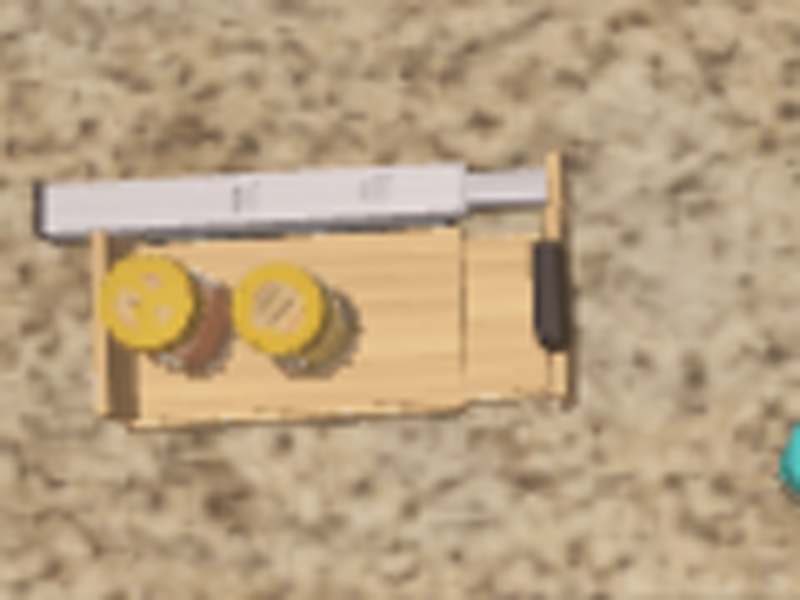

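View pics/c3.png

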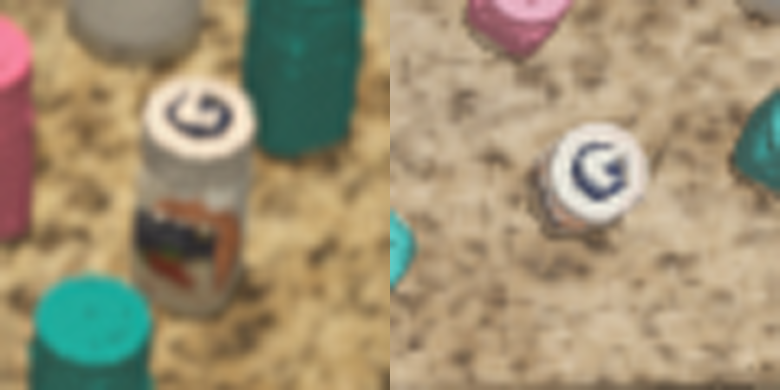

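The choice is confirmed: the white cap with the dark emblem, at scene (295,168) and top (292,206). The handle top is at about (220,216) in scene and (213,194) in top. The outer tube has two holes visible from above. Now I'll triangulate.

Run:
```python
from h import *
S=lambda x,y:ray("scene",(110+x/5,190+y/5))
T=lambda x,y:ray("top",(130+x/6.667,150+y/6.667))
print("cams",ray("scene",(0,0))[0],ray("top",(0,0))[0])
def p(n,*L): 
    x,e=tri(L); print(n,np.round(x,4),np.round(e,4))
p("handle top",S(552,128),T(553,292))
p("handle top front end",S(588,155),T(553,345))
p("handle top back end",S(514,100),T(551,243))
JS=lambda x,y:ray("scene",(264+x/6.5,150+y/6.5)); JT=lambda x,y:ray("top",(260+(x-390)/6.5,180+y/6.5))
p("cap",JS(199,118),JT(598,172))
# jar b cap
p("b cap",S(368,268),T(279,308)); p("a cap",S(258,355),T(147,302))
t0=atz("top",(130+42/6.667,150+185/6.667),.034);t1=atz("top",(130+462/6.667,150+163/6.667),.034)
print("tube far top edge",t0,t1,np.linalg.norm(t1-t0),np.degrees(np.arctan2(*(t1-t0)[[1,0]])))
u0=atz("top",(130+50/6.667,150+237/6.667),.034);u1=atz("top",(130+465/6.667,150+215/6.667),.034)
print(np.degrees(np.arctan2(*(u1-u0)[[1,0]])))
f0=atz("top",(130+135/6.667,150+427/6.667),.018);f1=atz("top",(130+462/6.667,150+407/6.667),.018)
print(np.degrees(np.arctan2(*(f1-f0)[[1,0]])))
for n,q in dict(pink=(280,175),tl=(255,216),tr=(325,198),sugar=(327,167),mill=(374,205)).items(): print(n,atz("top",q,.1))
```

```text
cams [0.00410763 0.55199218 0.91981168] [0.35046347 0.00203152 1.26512742]
handle top [0.491  0.1157 0.0941] [0.0007 0.0007]
handle top front end [0.4665 0.1162 0.0935] [0.0005 0.0005]
handle top back end [0.5142 0.1164 0.0979] [0.0001 0.0001]
cap [ 0.4461 -0.1269  0.097 ] [0.0004 0.0004]
b cap [0.4846 0.2386 0.1187] [0.0002 0.0002]
a cap [0.4894 0.2995 0.1164] [0.0005 0.0005]
tube far top edge [0.55820641 0.37246443 0.034     ] [0.56389297 0.165873   0.034     ] 0.20666967892641533 -88.42329524419257
-88.39290161434249
-87.94859495683876
pink [ 0.54431805 -0.093342    0.1       ]
tl [ 0.41911876 -0.01236404  0.1       ]
tr [ 0.46904881 -0.22938058  0.1       ]
sugar [ 0.56578635 -0.24039121  0.1       ]
mill [ 0.44361047 -0.37877633  0.1       ]
```

```bash
cat >> h.py <<'E'
from scipy.spatial.transform import Rotation as Ro
def inc(pos,yaw):
    s=status.get_state(); R0=Ro.from_euler("xyz",s["eef_rot"],degrees=True)
    R1=Ro.from_euler("xyz",[180,0,yaw],degrees=True)
    d=R0.inv().apply(np.array(pos)-s["tool_pos"])*1000
    r=(R0.inv()*R1).as_rotvec(degrees=True)
    print("t",s["clock"],"inc",np.round(d,1),np.round(r,1), "from",np.round(s["tool_pos"],4),np.round(s["eef_rot"],2))
E
python3 - <<'E'
from h import *
inc((.47,-.36,.2),48); inc((.49,-.1,.18),80)
print(ray("wrist",(0,0))[0])
E
```

```text
t 0.95 inc [ 290.7 -209.3   18.6] [  0.    0.  -24.9] from [ 0.2849 -0.6667  0.2186] [180.     0.    23.14]
t 0.95 inc [ 411.3 -440.5   38.6] [  0.    0.  -56.9] from [ 0.2849 -0.6667  0.2186] [180.     0.    23.14]
[ 0.36100252 -0.63365723  0.38378406]
```

Emit:
play_rows(increments=[34,-24,2,0,0,-3,100,70,-50,4,0,0,-6,100,108,-78,6,0,0,-10,100,142,-103,8,0,0,-13,100,178,-130,10,0,0,-17,100,214,-155,12,0,0,-20,100,250,-181,15,0,0,-23,100,283,-204,18,0,0,-26,70])

```text
clock: 1.62
tool_pos: [0.4573, -0.3799, 0.202]
eef_rot: [180.0, 0.0, 49.3]
ft_force: [0.5, -0.8, -0.2]
width: 0.0897
```

Run:
```python
from h import *
print(status.get_state()["joint_pos"])
inc((.488,-.09,.18),80)
inc((.488,.112,.17),91.6)
```

```text
[ 40.09538967  26.64310335  -8.33393319 109.84016843   5.39702992
  43.84262114 -11.98903971]
t 1.6167 inc [ 239.7 -165.9   21.9] [  0.    0.  -30.7] from [ 0.4573 -0.3799  0.202 ] [179.95   0.    49.27]
t 1.6167 inc [ 392.8 -297.7   31.8] [  0.    0.  -42.3] from [ 0.4573 -0.3799  0.202 ] [179.95   0.    49.27]
```

Emit:
play_rows(increments=[30,-21,3,0,0,-4,75,60,-41,6,0,0,-8,75,90,-62,9,0,0,-12,75,120,-83,11,0,0,-16,75,150,-104,14,0,0,-20,75,180,-125,17,0,0,-24,75,210,-146,20,0,0,-28,75,240,-166,22,0,0,-31,75])

```text
clock: 2.28
tool_pos: [0.4878, -0.0897, 0.1798]
eef_rot: [180.0, 0.0, 80.3]
ft_force: [0.9, 0.4, -0.3]
width: 0.0699
```

Run:
```python
from h import *
inc((.487,.075,.17),91.6)
im=optics.grab_frame("wrist"); cv2.imwrite("pics/w1.png",im[:,:,::-1])
```

```text
t 2.2833 inc [162.3 -28.5   9.8] [  0.    0.  -11.3] from [ 0.4878 -0.0897  0.1798] [1.7998e+02 1.0000e-02 8.0340e+01]
```

View pics/w1.png

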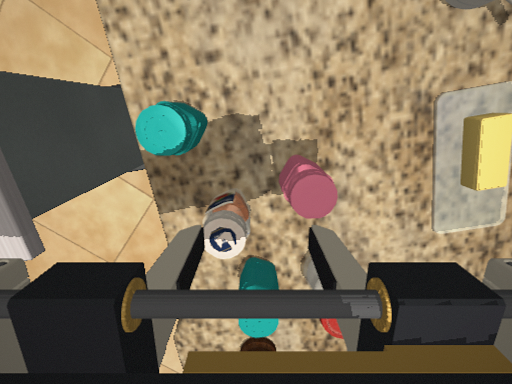

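The wrist view shows the white cap at (225,240), pink at (310,190) and turquoise at (165,130) and (258,320). I'll move over the handle.

Emit:
play_rows(increments=[30,-5,2,0,0,-4,75,62,-10,4,0,0,-8,75,95,-16,6,0,0,-11,75,125,-22,8,0,0,-11.3,75,150,-26,9,0,0,-11.3,75,162,-28,10,0,0,-11.3,75,162,-28,10,0,0,-11.3,75])

```text
clock: 2.92
tool_pos: [0.4884, 0.0762, 0.1699]
eef_rot: [180.0, -0.1, 91.7]
ft_force: [0.3, -0.2, -1.3]
width: 0.0699
```

Run:
```python
from h import *
inc((.490,.1157,.17),91.6)
im=optics.grab_frame("wrist"); cv2.imwrite("pics/w2.png",cv2.resize(im[:,:,::-1],(800,600)))
print(optics.camera_info("wrist"))
print("proj handle top",proj("wrist",(.49,.1157,.101)),proj("wrist",(.466,.1157,.101)),proj("wrist",(.515,.1157,.101)))
```

```text
t 2.9167 inc [39.4  2.7 -0. ] [ 0.  -0.1  0.1] from [0.4884 0.0762 0.1699] [ 1.7995e+02 -8.0000e-02  9.1680e+01]
{'camera_matrix': array([[273.3232847 ,   0.        , 255.92107776],
       [  0.        , 273.3232847 , 192.68195719],
       [  0.        ,   0.        ,   1.        ]]), 'R': array([[ 9.99622260e-01,  2.74815539e-02,  3.17284990e-04],
       [ 2.61605991e-02, -9.54985090e-01,  2.95498056e-01],
       [ 8.42374821e-03, -2.95378135e-01, -9.55343288e-01]]), 't': array([-0.490468  ,  0.0383804 ,  0.36235842])}
proj handle top [258.88653186 158.55162135] [231.05905401 157.79401106] [287.82279664 159.33941865]
```

View pics/w2.png

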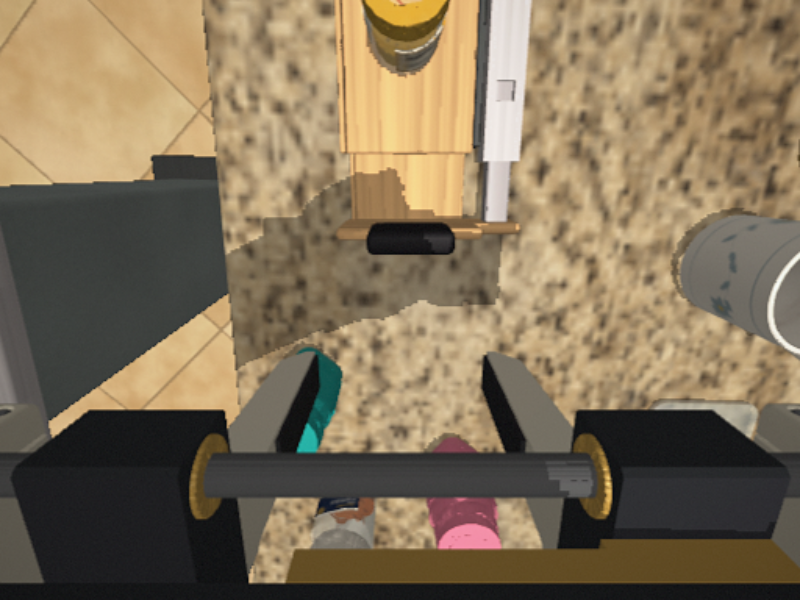

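The handle top's centre is at (263,158) in unscaled wrist pixels, about 4 px right of my prediction, so handle x is about 0.493. It lies square with the jaws, and the next hole in the tube is visible at (324,58). I'll approach it now.

Emit:
play_rows(increments=[20,2.2,0,0,0,0,75,39.5,4.7,0,0,0,0,75,39.5,4.7,30,0,0,0,75,39.5,4.7,60,0,0,0,75,39.5,4.7,80,0,0,0,75,39.5,4.7,93,0,0,0,75,39.5,4.7,98,0,0,0,75,39.5,4.7,98,0,0,0,75])

```text
clock: 3.63
tool_pos: [0.4915, 0.1112, 0.0709]
eef_rot: [-179.9, 0.1, 91.4]
ft_force: [0.3, 0.1, -0.3]
width: 0.0698
```

Run:
```python
from h import *
print(status.get_state()["tool_pos"],status.get_state()["ft_force"])
im=optics.grab_frame("wrist"); cv2.imwrite("pics/w3.png",cv2.resize(im[:,:,::-1],(800,600)))
im=optics.grab_frame("scene"); cv2.imwrite("pics/s3.png",cv2.resize(im[180:300,120:280,::-1],(800,600)))
```

```text
[0.49153064 0.11115641 0.07085057] [ 0.31679347  0.05897561 -0.29080856]
```

View pics/w3.png

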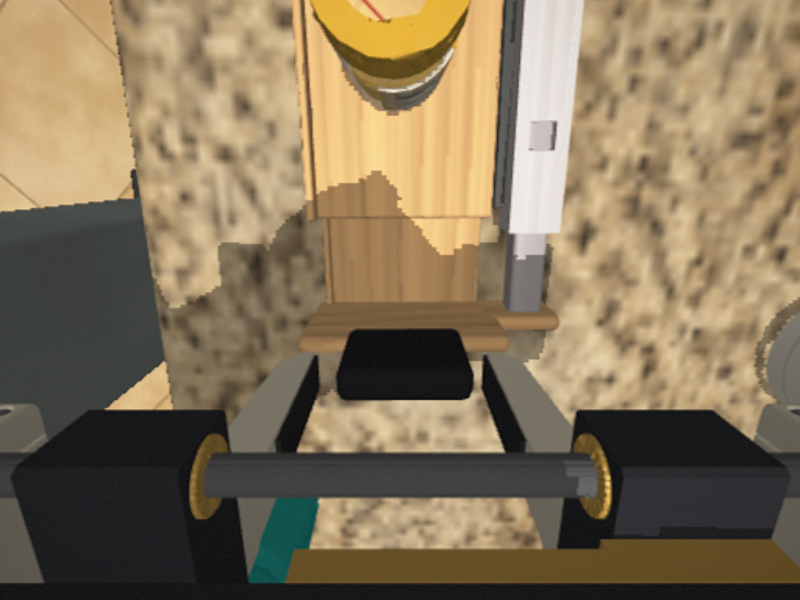

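View pics/s3.png

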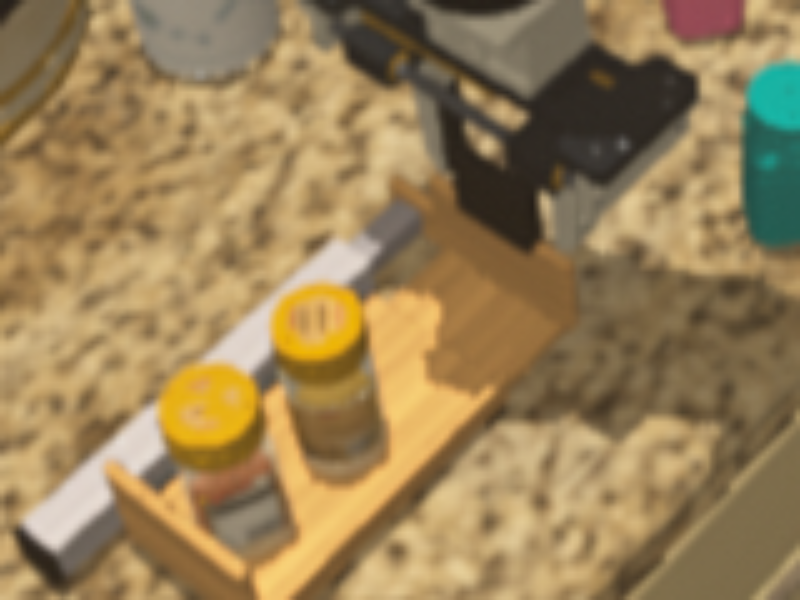

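Run:
```python
from h import *
inc((.4925,.1157,.071),91.6)
ci=optics.camera_info("wrist")
for X in [(.4925,.1157-.007,.101),(.4925,.1157+.007,.101),(.4925,.1157+.007,.064),(.4925-.025,.1157-.007,.101),(.4925+.025,.1157-.007,.101)]: print(np.round(proj("wrist",X)*1.5625))
print("pads tip",np.round(proj("wrist",status.get_state()["tool_pos"])*1.5625))
```

```text
t 3.7333 inc [3.8 0.3 1.2] [ 0.   0.  -0.2] from [0.4923 0.1119 0.0722] [1.7998e+02 2.0000e-02 9.1380e+01]
[400. 416.]
[400. 382.]
[400. 342.]
[331. 415.]
[468. 418.]
pads tip [399. 373.]
```

Emit:
play_rows(increments=[4,1,0.5,0,0,0,75,8.5,1.3,1,0,0,0,75,8.5,1.3,1,0,0,0,75,8.5,1.3,1,0,0,0,75])

```text
clock: 4.07
tool_pos: [0.4933, 0.1217, 0.0713]
eef_rot: [179.9, -0.0, 91.5]
ft_force: [-0.1, -0.1, -0.2]
width: 0.0698
```

Run:
```python
from h import *
im=optics.grab_frame("wrist"); cv2.imwrite("pics/w4.png",cv2.resize(im[150:300,156:356,::-1],(800,600),interpolation=cv2.INTER_CUBIC))
inc((.4935,.1205,.071),91.6)
for y in (.1155,.1205):
  for X in [(.4935,y-.007,.101),(.4935,y+.007,.101),(.4935,y+.007,.064),(.4935-.025,y-.007,.101),(.4935+.025,y-.007,.101)]: print(np.round((proj("wrist",X)-[156,150])*4))
```

```text
t 4.1167 inc [-0.9  0.4  0.1] [ 0.  -0.  -0.1] from [0.4931 0.1214 0.0711] [ 1.7996e+02 -1.0000e-02  9.1460e+01]
[398. 529.]
[401. 444.]
[400. 329.]
[225. 526.]
[571. 533.]
[399. 499.]
[402. 412.]
[401. 303.]
[224. 496.]
[574. 503.]
```

View pics/w4.png

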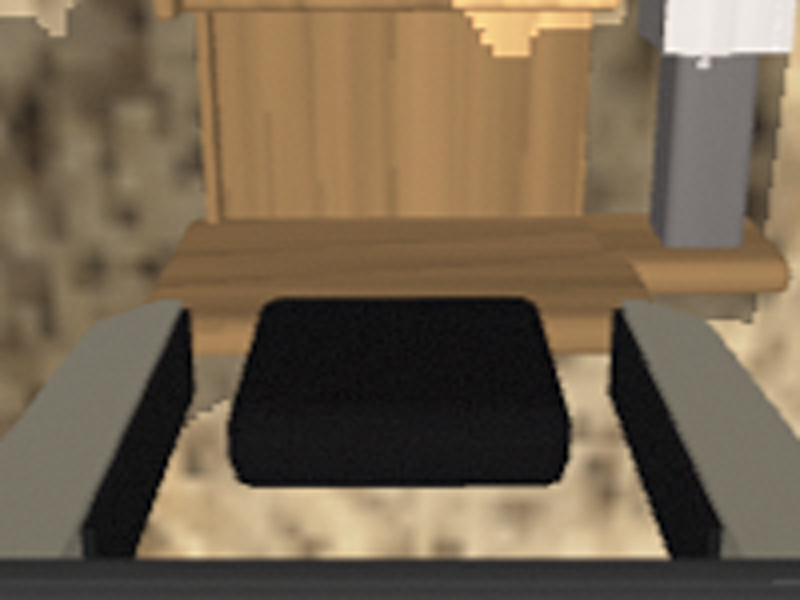

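The handle is centred between the pads: dark block at columns 232–568 and pads at about 190 and 612. The depth also matches, with handle y about 0.122 against TCP y 0.1214. I'll close gently so that a slipping grip limits the pull.

Emit:
play_rows(increments=[0,0,0,0,0,0,45,0,0,0,0,0,0,45,0,0,0,0,0,0,45,0,0,0,0,0,0,45,0,0,0,0,0,0,45], force=12)

```text
clock: 4.53
tool_pos: [0.493, 0.1211, 0.0707]
eef_rot: [180.0, 0.0, 91.4]
ft_force: [0.3, -0.3, 0.0]
width: 0.0494
```

Run:
```python
from h import *
s=status.get_state(); print(s["tool_pos"],s["ft_force"],s["width"])
```

```text
[0.4930256  0.12105487 0.0707493 ] [ 0.30459473 -0.34421355  0.04800138] 0.04939532323015354
```

Emit:
play_rows(increments=[-1.5,0,0,0,0,0,45,-3,0,0,0,0,0,45,-4.5,0,0,0,0,0,45,-6,0,0,0,0,0,45,-7.5,0,0,0,0,0,45,-9,0,0,0,0,0,45,-10.5,0,0,0,0,0,45,-12,0,0,0,0,0,45])

```text
clock: 5.2
tool_pos: [0.4934, 0.109, 0.0708]
eef_rot: [180.0, -0.0, 91.4]
ft_force: [0.8, 3.5, -0.6]
width: 0.05
```

Emit:
play_rows(increments=[-1,0,0,0,0,0,45,-2,0,0,0,0,0,45,-3,0,0,0,0,0,45,-4,0,0,0,0,0,45])

```text
clock: 5.53
tool_pos: [0.4935, 0.1051, 0.0707]
eef_rot: [180.0, -0.0, 91.4]
ft_force: [2.1, 5.1, -2.0]
width: 0.0495
```

Run:
```python
from h import *
s=status.get_state(); print(s["tool_pos"],s["ft_force"],s["width"])
im=optics.grab_frame("wrist"); cv2.imwrite("pics/w5.png",cv2.resize(im[:,:,::-1],(800,600)))
```

```text
[0.49351939 0.10511087 0.07074269] [ 2.09766051  5.13431108 -2.00101204] 0.04945172801400038
```

View pics/w5.png

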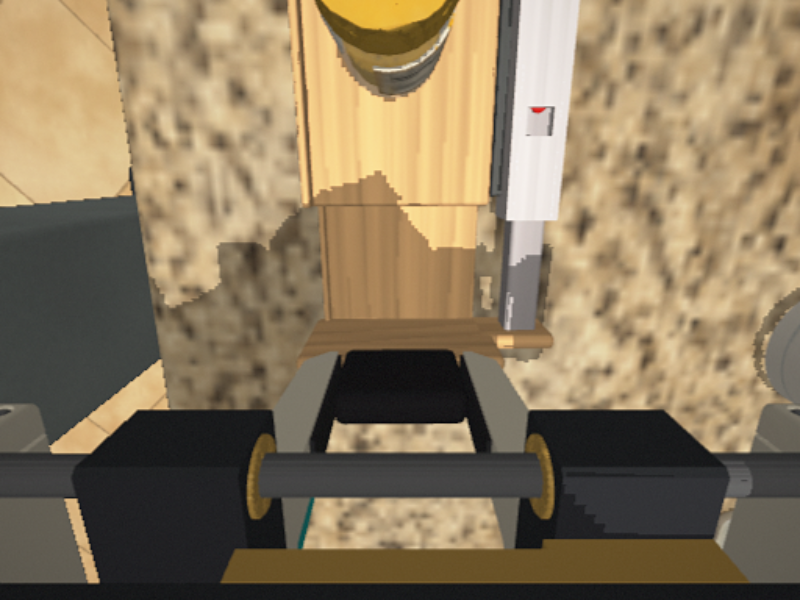

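The red button's edge now shows at the hole's far rim, at (538,110). About 8–9 mm remains, so I'll go slower.

Emit:
play_rows(increments=[-1,0,0,0,0,0,45,-2,0,0,0,0,0,45,-3,0,0,0,0,0,45,-4,0,0,0,0,0,45])

```text
clock: 5.92
tool_pos: [0.4936, 0.1005, 0.0707]
eef_rot: [180.0, 0.0, 91.4]
ft_force: [1.9, -0.0, -0.8]
width: 0.0499
```

Run:
```python
from h import *
s=status.get_state(); print(s["tool_pos"],s["ft_force"],s["width"])
im=optics.grab_frame("wrist"); cv2.imwrite("pics/w6.png",cv2.resize(im[30:180,250:450,::-1],(800,600)))
```

```text
[0.4936258  0.10053059 0.07074855] [ 1.94989498 -0.0098653  -0.7671858 ] 0.04993530144850113
```

View pics/w6.png

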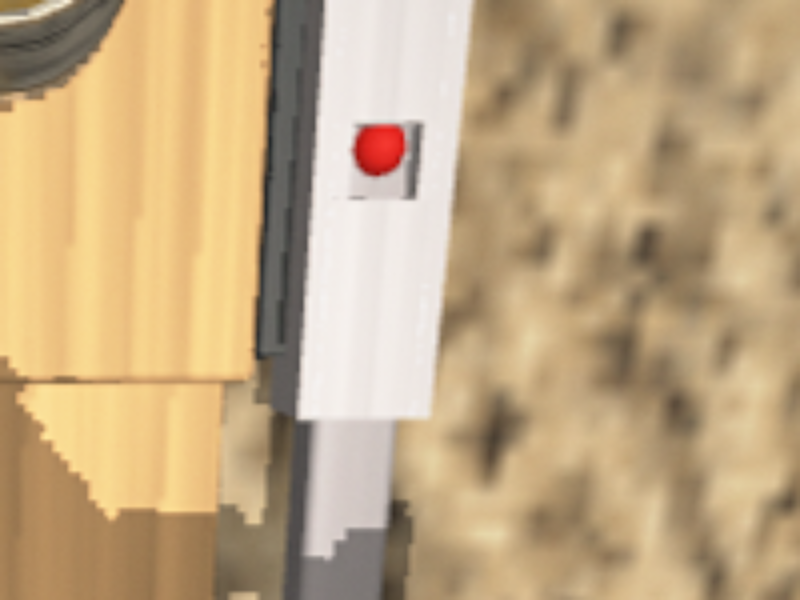

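Run:
```python
from h import *
s=status.get_state(); print(s["tool_pos"],s["ft_force"],s["clock"])
im=optics.grab_frame("scene"); cv2.imwrite("pics/s6.png",cv2.resize(im[215:275,140:220,::-1],(800,600),interpolation=cv2.INTER_CUBIC))
print(optics.boxes_of("button","scene"),optics.boxes_of("button","wrist"))
```

```text
[0.4935979  0.09982174 0.0707264 ] [ 3.49512016 -4.50966609  0.06992209] 5.9667
[] [{'position': [342.2, 64.5], 'confidence': 0.42}]
```

View pics/s6.png

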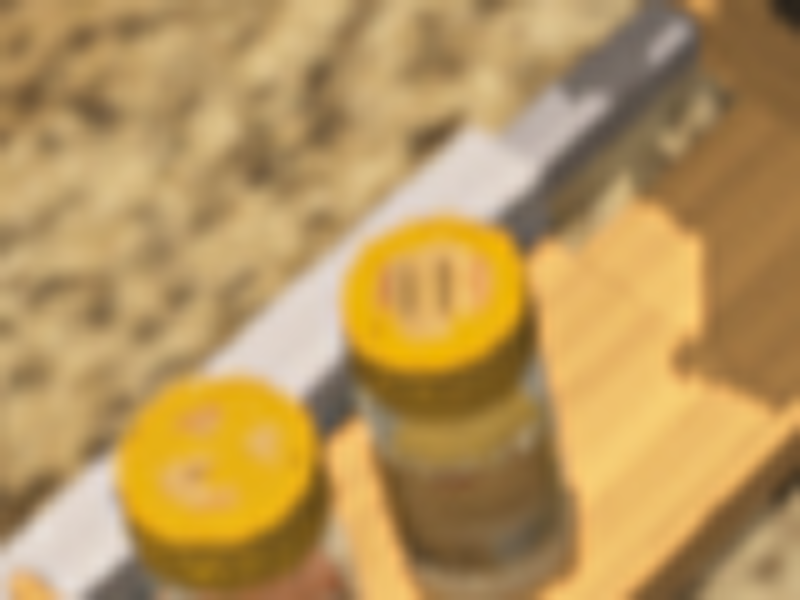

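Run:
```python
from h import *
im=optics.grab_frame("wrist"); cv2.imwrite("pics/w7.png",cv2.resize(im[45:90,310:370,::-1],(800,600),interpolation=cv2.INTER_NEAREST))
s=status.get_state(); print(s["tool_pos"],s["ft_force"],s["clock"])
# tube hole/button expected size
for z in (.034,.038): print(z,[np.round(atz("wrist",(310+x/13.33,45+y/13.33),z),4) for x,y in ((0,0),(800,600))])
```

```text
[0.49360493 0.099317   0.0707383 ] [ 4.00287947 -5.06601647 -0.23745545] 6.1667
0.034 [array([0.5268, 0.223 , 0.034 ]), array([0.5706, 0.1961, 0.034 ])]
0.038 [array([0.5261, 0.2222, 0.038 ]), array([0.569 , 0.1959, 0.038 ])]
```

View pics/w7.png

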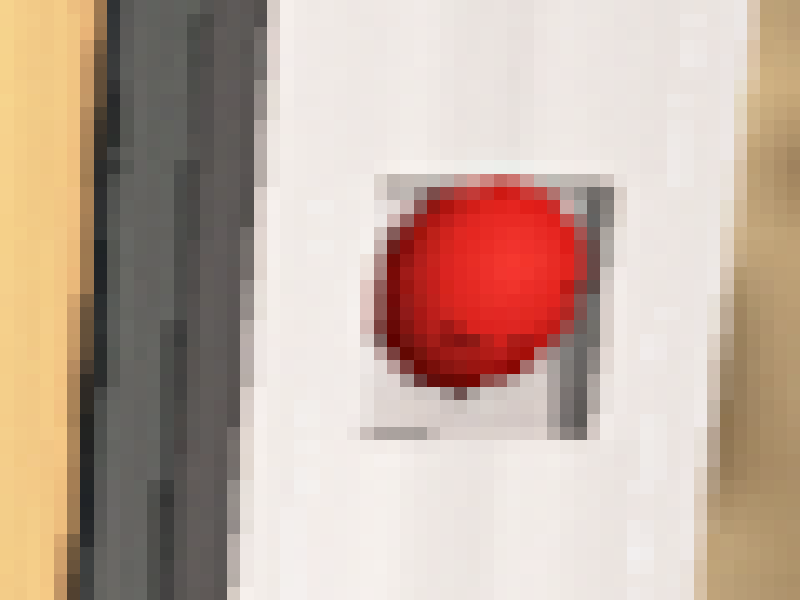

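The button has risen: it now covers the hole's left rim. The force has also reversed, because the detent is drawing the slide outward past my command by about 1.7 mm. I'll follow it by 2 mm and feel for the stop.

Emit:
play_rows(increments=[-1,0,0,0,0,0,45,-2,0,0,0,0,0,45,-2,0,0,0,0,0,45])

```text
clock: 6.42
tool_pos: [0.4936, 0.0988, 0.0707]
eef_rot: [180.0, 0.0, 91.4]
ft_force: [2.9, -1.9, -0.9]
width: 0.0498
```

Run:
```python
from h import *
im=optics.grab_frame("wrist"); cv2.imwrite("pics/w8.png",cv2.resize(im[45:90,310:370,::-1],(800,600),interpolation=cv2.INTER_NEAREST))
s=status.get_state(); print(s["tool_pos"],s["ft_force"],s["clock"])
```

```text
[0.49366275 0.09886229 0.07074828] [ 3.37309146 -2.51029324 -1.33549839] 6.4667
```

View pics/w8.png

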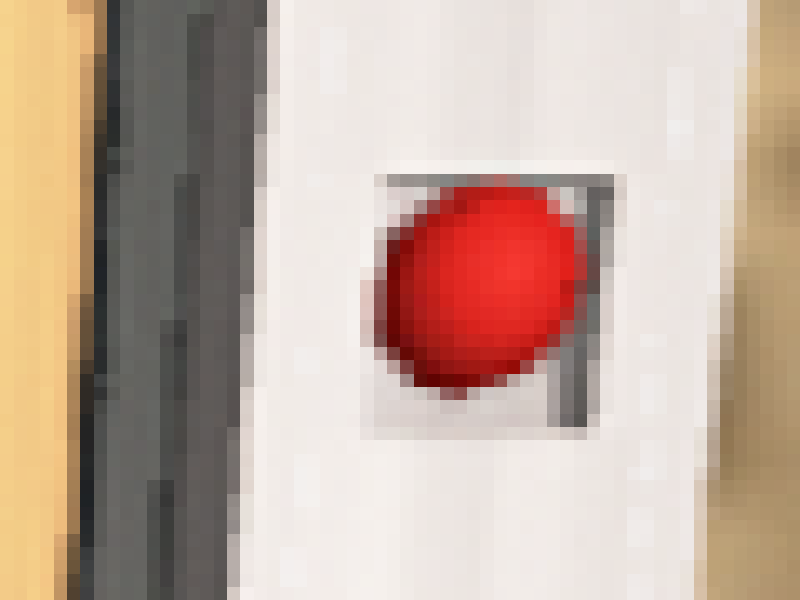

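The command moved 2 mm but the slide moved only about 0.5 mm, and the button stands centred and proud in its hole. It's locked, so I'll release and lift.

Emit:
play_rows(increments=[0,0,0,0,0,0,75,0,0,0,0,0,0,75,0,0,0,0,0,0,75,0,0,-15,0,0,0,75,0,0,-40,0,0,0,75,0,0,-75,0,0,0,75,0,0,-100,0,0,0,75,0,0,-100,0,0,0,75])

```text
clock: 7.13
tool_pos: [0.4951, 0.1, 0.1749]
eef_rot: [179.7, -0.1, 91.4]
ft_force: [0.5, 0.2, -0.6]
width: 0.0696
```

Run:
```python
from h import *
s=status.get_state(); print(s["tool_pos"],s["ft_force"],s["clock"])
im=optics.grab_frame("wrist"); cv2.imwrite("pics/w9.png",cv2.resize(im[:,:,::-1],(800,600)))
im=optics.grab_frame("wrist"); cv2.imwrite("pics/w9c.png",cv2.resize(im[0:200,180:380,::-1],(600,600),interpolation=cv2.INTER_CUBIC))
```

```text
[0.49506186 0.09996064 0.17487036] [ 0.54863886  0.23138678 -0.64621415] 7.1333
```

View pics/w9.png

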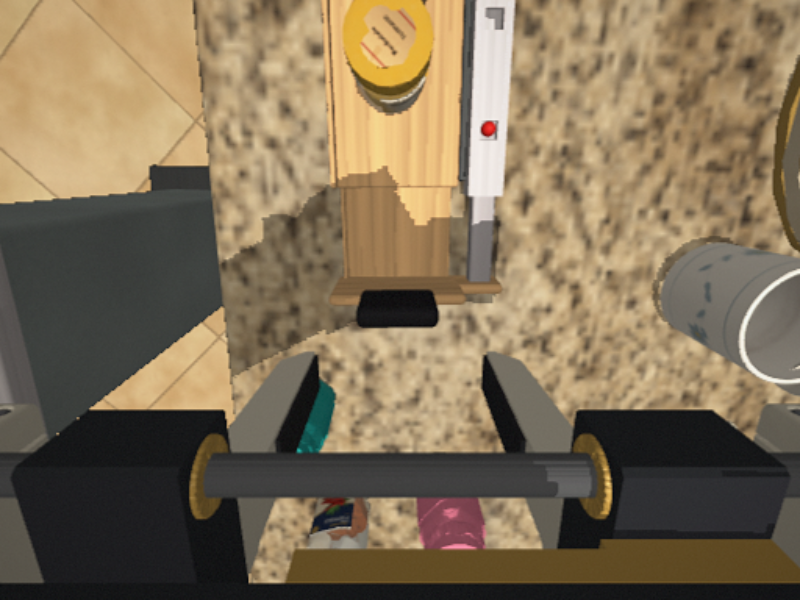

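View pics/w9c.png

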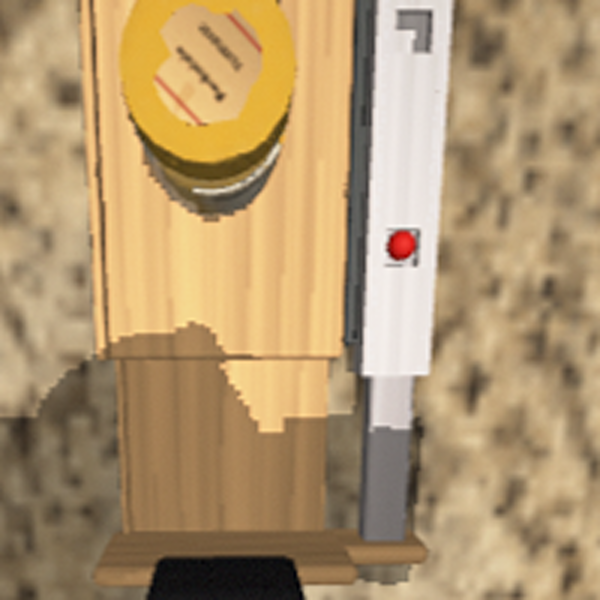

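Run:
```python
from h import *
c=lambda x,y,z: np.round(atz("wrist",(180+x/3,x and 0+y/3),z),4)
print("deck edge",c(110,357,.018),c(340,357,.018))
print("plate inner bottom",c(125,532,.008),c(320,532,.008))
print("plate top inner edge",c(120,537,.064),"outer/rear",c(350,575,.064))
print("floor sides",c(117,450,.008),c(328,450,.008))
print("jar b near edge low",c(210,215,.018))
im=optics.grab_frame("top"); cv2.imwrite("pics/t9.png",cv2.resize(im[150:240,130:250,::-1],(800,600),interpolation=cv2.INTER_CUBIC))
```

```text
deck edge [0.4483 0.1694 0.018 ] [0.5346 0.1715 0.018 ]
plate inner bottom [0.4518 0.0994 0.008 ] [0.5322 0.1013 0.008 ]
plate top inner edge [0.4569 0.1117 0.064 ] outer/rear [0.5366 0.1    0.064 ]
floor sides [0.4491 0.1331 0.008 ] [0.5335 0.1351 0.008 ]
jar b near edge low [0.4849 0.2194 0.018 ]
```

View pics/t9.png

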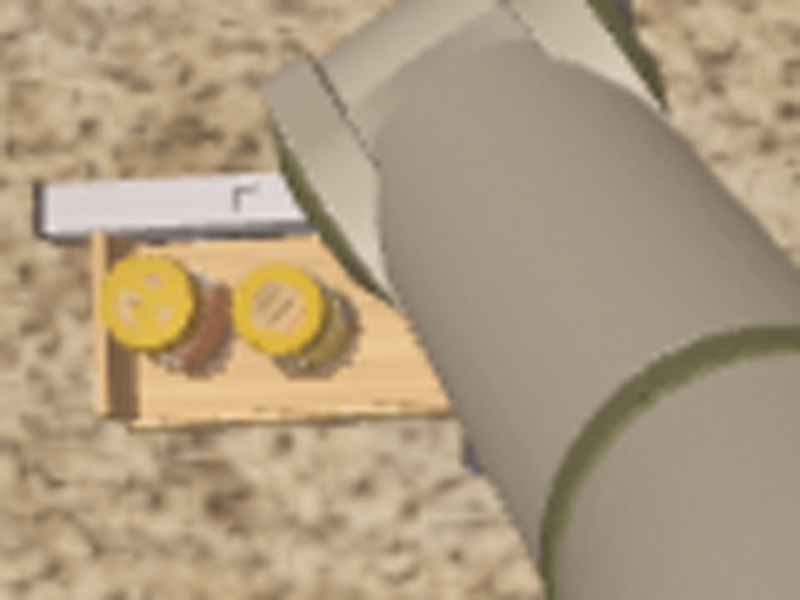

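The button (red, at (401,244) in the crop) sits proud in the hole, and the bay is about 70 mm long, from plate at y≈0.101 to deck edge at y≈0.170. The bay target for the jar is (0.4925, 0.136). Next is the jar.

Run:
```python
from h import *
inc((.446,-.165,.175),91.6)
```

```text
t 7.2833 inc [-262.7  -53.7   -4.4] [-0.   0.  -0.2] from [0.4931 0.0989 0.1705] [-1.7999e+02  1.0000e-02  9.1430e+01]
```

Emit:
play_rows(increments=[-38,-8,-2,0,0,0,75,-76,-15,-4,0,0,0,75,-114,-23,-4,0,0,0,75,-152,-31,-4,0,0,0,75,-190,-39,-4,0,0,0,75,-228,-46,-4,0,0,0,75,-263,-54,-4,0,0,0,75,-263,-54,-4,0,0,0,75])

```text
clock: 7.95
tool_pos: [0.4429, -0.1718, 0.1729]
eef_rot: [-179.7, 0.1, 90.9]
ft_force: [0.2, 0.9, -0.0]
width: 0.0697
```

Run:
```python
from h import *
optics.grab_frame("top")
s=status.get_state(); print(s["tool_pos"],s["eef_rot"],s["clock"])
im=optics.grab_frame("wrist"); cv2.imwrite("pics/w10.png",cv2.resize(im[:,:,::-1],(800,600)))
for z in (0,.098): print(np.round(proj("wrist",(.4461,-.1269,z))*1.5625))
```

```text
[ 0.44398052 -0.16853624  0.17310887] [-1.79799426e+02 -7.36825719e-03  9.10487588e+01] 8.0
[403. 227.]
[403. 250.]
```

View pics/w10.png

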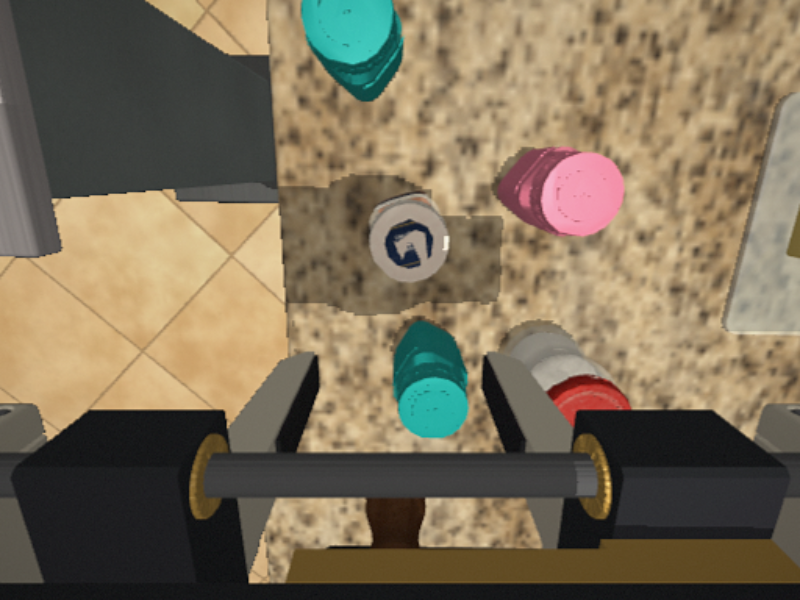

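Run:
```python
from h import *
im=optics.grab_frame("wrist")
m=optics.cut_out("jar_mid","wrist")
print([(d["position"],d["confidence"]) for d in m])
hsv=cv2.cvtColor(im,cv2.COLOR_RGB2GRAY)
cv2.imwrite("pics/w11.png",cv2.resize(im[110:200,210:330,::-1],(800,600),interpolation=cv2.INTER_NEAREST))
s=status.get_state(); print(s["tool_pos"])
```

```text
[([357.3, 124.1], 0.79), ([273.0, 245.8], 0.77), ([227.8, 27.6], 0.62), ([257.9, 155.9], 0.6)]
[ 0.44585773 -0.16401405  0.1738919 ]
```

View pics/w11.png

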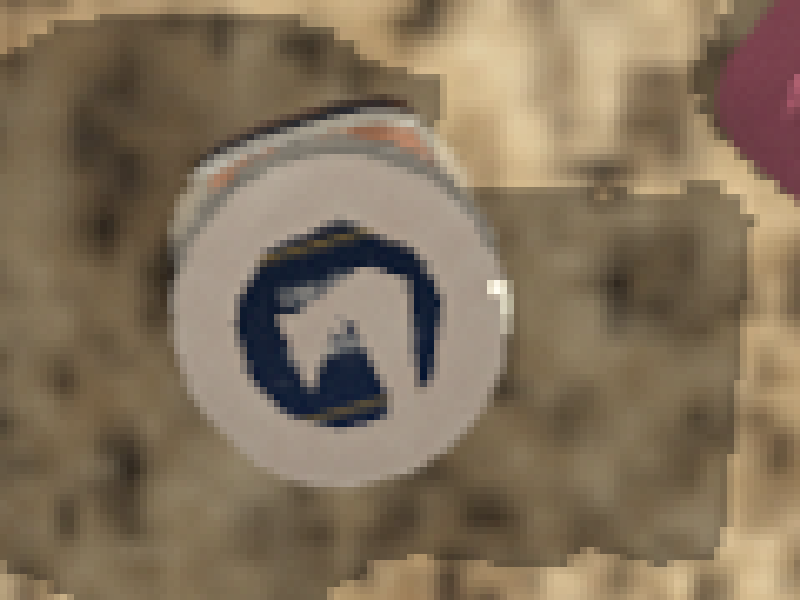

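Run:
```python
from h import *
im=optics.grab_frame("wrist")
cv2.imwrite("pics/w12.png",cv2.resize(im[110:200,210:330,::-1],(800,600),interpolation=cv2.INTER_NEAREST))
g=im.astype(int); 
blk=im[120:210,215:310].astype(int); mask=((blk.min(2)>140)&(blk.max(2)-blk.min(2)<28)).astype(np.uint8)
n,l,st,ce=cv2.connectedComponentsWithStats(mask); i=1+st[1:,4].argmax(); ys,xs=np.where(l==i)
pts=np.stack([xs+215,ys+120],1); (c,r)=cv2.minEnclosingCircle(pts.astype(np.float32)); print(c,r,st[i])
s=status.get_state(); print(s["tool_pos"],atz("wrist",c,.098))
r1=ray("wrist",c)
S=ray("scene",(264+199/6.5,150+118/6.5)); T=ray("top",(260+(598-390)/6.5,180+172/6.5))
print(tri([r1,S]),tri([r1,T]),tri([r1,S,T]))
inc((.448,-.125,.12),91.6)
```

```text
(266.0, 162.0) 4.000100135803223 [50 38  4  9 18]
[ 0.44612536 -0.16361933  0.17410652] [ 0.45434856 -0.12620659  0.098     ]
(array([ 0.4520978 , -0.12961441,  0.09078925]), [np.float64(0.0032585349657162405), np.float64(0.003258534965716132)]) (array([ 0.45335596, -0.13468883,  0.04381854]), [np.float64(0.003648289652421185), np.float64(0.003648289652421148)]) (array([ 0.44954263, -0.1279521 ,  0.09356689]), [np.float64(0.005071808333911815), np.float64(0.0020465901430676866), np.float64(0.0035175231401608636)])
t 8.2 inc [38.5  3.  54.1] [-0.1 -0.1 -0. ] from [ 0.4461 -0.1636  0.1741] [-1.7994e+02 -6.0000e-02  9.1560e+01]
```

Run:
```python
from h import *
im=cv2.imread("pics/w12.png"); im=cv2.resize(im,(120,90),interpolation=cv2.INTER_NEAREST)
h=cv2.HoughCircles(cv2.cvtColor(im,cv2.COLOR_BGR2GRAY),cv2.HOUGH_GRADIENT_ALT,1,20,param1=120,param2=.5,minRadius=18,maxRadius=32); print(h)
for c in ([] if h is None else h[0]):
    p=(210+c[0],110+c[1]); print(atz("wrist",p,.098))
    r1=ray("wrist",p); S=ray("scene",(264+199/6.5,150+118/6.5)); T=ray("top",(260+(598-390)/6.5,180+172/6.5)); print(tri([r1,S,T]))
```

```text
[[[47.       45.       24.403284]]]
[ 0.4461362  -0.12015252  0.098     ]
(array([ 0.44552719, -0.1237817 ,  0.0993876 ]), [np.float64(0.0038530764637072635), np.float64(0.0009951234986080653), np.float64(0.0030416436633727236)])
```

View pics/w12.png

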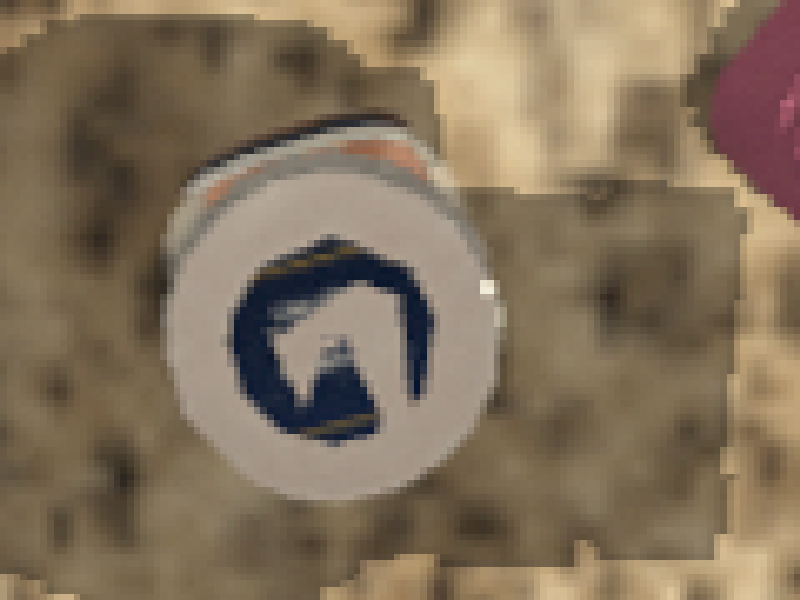

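The cap centre is at about (260,160) wrist pixels, giving (0.448, −0.125); the static cameras gave (0.446, −0.127), which agrees within calibration. Cap height came out at 0.097–0.099, as it should. I'll descend over it.

Emit:
play_rows(increments=[20,1.5,0,0,0,0,75,38.5,3,0,0,0,0,75,38.5,3,25,0,0,0,75,38.5,3,50,0,0,0,75,38.5,3,50,0,0,0,75])

```text
clock: 8.62
tool_pos: [0.4468, -0.1242, 0.1219]
eef_rot: [-179.7, -0.1, 91.7]
ft_force: [-0.0, -0.2, -0.1]
width: 0.0697
```

Run:
```python
from h import *
optics.grab_frame("top")
im=optics.grab_frame("wrist"); cv2.imwrite("pics/w13.png",cv2.resize(im[:,:,::-1],(800,600)))
inc((.448,-.125,.047),91.6)
```

```text
t 8.7167 inc [ 0.   0.3 77.4] [-0.1 -0.  -0. ] from [ 0.4479 -0.1251  0.1244] [-1.7987e+02 -4.0000e-02  9.1600e+01]
```

View pics/w13.png

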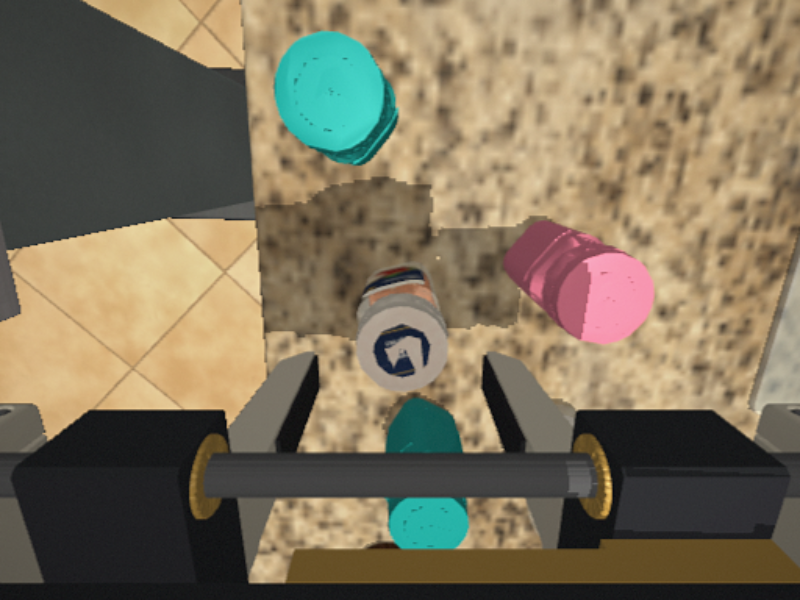

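Run:
```python
from h import *
print(proj("wrist",(.448,-.125,.098))*1.5625, atz("wrist",(402/1.5625,348/1.5625),.098))
```

```text
[399.67944306 347.7411574 ] [ 0.4491315  -0.12510378  0.098     ]
```

Emit:
play_rows(increments=[0,0,15,0,0,0,75,0,0,35,0,0,0,75,0,0,55,0,0,0,75,0,0,68,0,0,0,75,0,0,77,0,0,0,75,0,0,77,0,0,0,75,0,0,77,0,0,0,75])

```text
clock: 9.3
tool_pos: [0.4487, -0.1263, 0.0485]
eef_rot: [180.0, 0.0, 91.5]
ft_force: [0.1, 0.7, 1.5]
width: 0.0697
```

Run:
```python
from h import *
optics.grab_frame("top")
im=optics.grab_frame("wrist"); cv2.imwrite("pics/w14.png",cv2.resize(im[:,:,::-1],(800,600)))
s=status.get_state(); print(s["tool_pos"],s["ft_force"])
print(proj("wrist",(.448,-.125,.098))*1.5625)
```

```text
[ 0.44886107 -0.1265622   0.04883525] [-0.5653309  -0.71306772 -0.0236951 ]
[396.64808729 439.04148543]
```

View pics/w14.png

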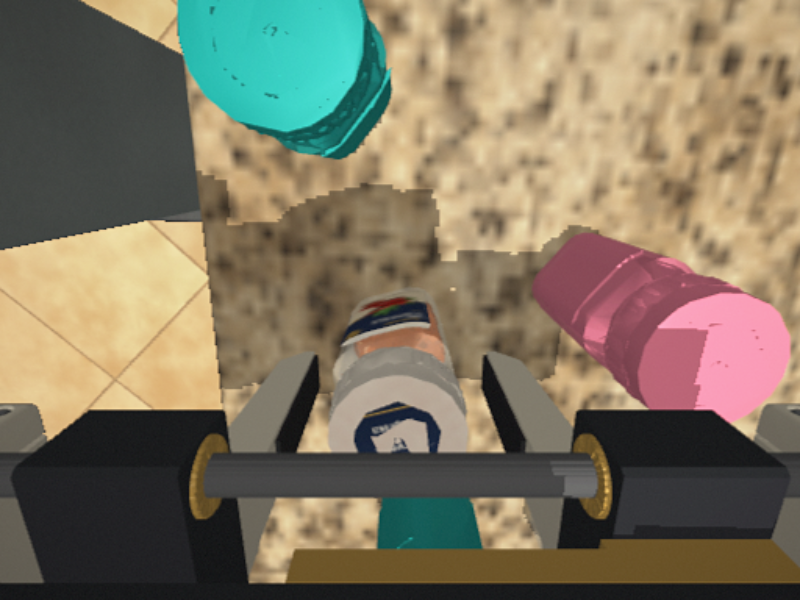

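The jar is centred between the pads: cap at columns 330–467 and pads at about 318 and 483. I'll close on it.

Emit:
play_rows(increments=[0,0,0,0,0,0,40,0,0,0,0,0,0,40,0,0,0,0,0,0,40,0,0,0,0,0,0,40,0,0,0,0,0,0,40,0,0,0,0,0,0,40], force=20)

```text
clock: 9.9
tool_pos: [0.4482, -0.1267, 0.0481]
eef_rot: [180.0, 0.0, 91.4]
ft_force: [-1.2, 0.3, 6.5]
width: 0.0491
```

Emit:
play_rows(increments=[0,0,-10,0,0,0,40,0,0,-25,0,0,0,40,0,0,-45,0,0,0,40,0,0,-70,0,0,0,40,0,0,-95,0,0,0,40,0,0,-120,0,0,0,40,0,0,-135,0,0,0,40,0,0,-140,0,0,0,40])

```text
clock: 10.57
tool_pos: [0.4488, -0.1268, 0.1898]
eef_rot: [179.8, 0.1, 91.4]
ft_force: [-0.1, 0.3, -1.8]
width: 0.049
```

Run:
```python
from h import *
im=optics.grab_frame("wrist"); cv2.imwrite("pics/w15.png",cv2.resize(im[:,:,::-1],(800,600)))
inc((.4925,.136,.185),91.5)
```

```text
t 10.6167 inc [261.8  50.2   4.3] [ 0.2  0.1 -0.1] from [ 0.4488 -0.1269  0.1894] [1.7985e+02 6.0000e-02 9.1400e+01]
```

View pics/w15.png

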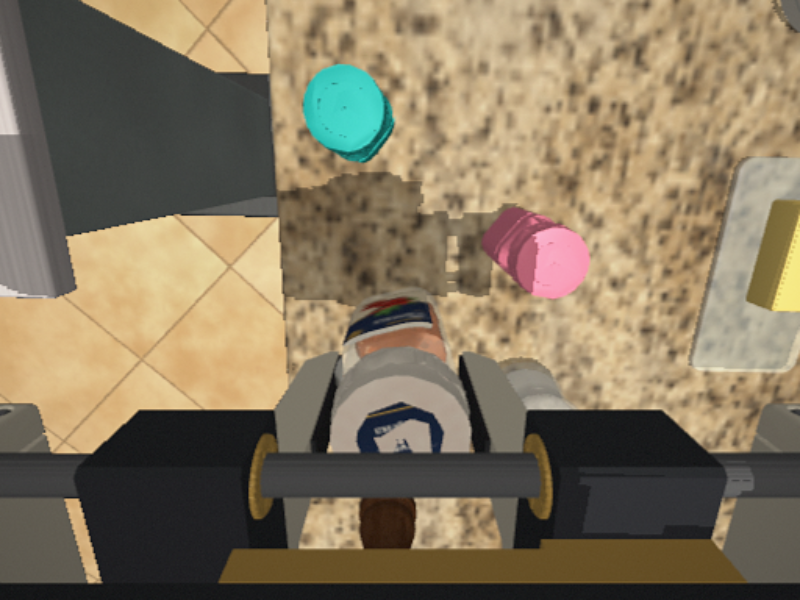

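The jar is held upright; the width reads 49 mm and the cap is at (400,430). I'll carry it over the bay.

Emit:
play_rows(increments=[20,4,0,0,0,0,40,55,10,0,0,0,0,40,90,17,0,0,0,0,40,125,24,0,0,0,0,40,160,31,0,0,0,0,40,195,38,0,0,0,0,40,228,44,0,0,0,0,40,250,48,0,0,0,0,40])

```text
clock: 11.28
tool_pos: [0.4895, 0.1281, 0.1864]
eef_rot: [-179.9, -0.1, 91.6]
ft_force: [0.3, -0.4, -0.8]
width: 0.0493
```

Run:
```python
from h import *
for i in range(3): optics.grab_frame("top")
im=optics.grab_frame("wrist"); cv2.imwrite("pics/w16.png",cv2.resize(im[:,:,::-1],(800,600)))
inc((.4925,.136,.19),91.6)
for n,X in dict(deckL=(.4483,.1694,.018),deckR=(.5346,.1715,.018),plateL=(.4518,.0994,.008)).items(): print(n,np.round(proj("wrist",X)*1.5625))
im=optics.grab_frame("scene"); cv2.imwrite("pics/s16.png",cv2.resize(im[150:300,100:300,::-1],(800,600),interpolation=cv2.INTER_CUBIC))
```

```text
t 11.4833 inc [11.3  3.8 -3.7] [-0.1  0.  -0.1] from [0.489  0.1246 0.1863] [-1.7986e+02  5.0000e-02  9.1530e+01]
deckL [349. 219.]
deckR [461. 220.]
plateL [355. 302.]
```

View pics/w16.png

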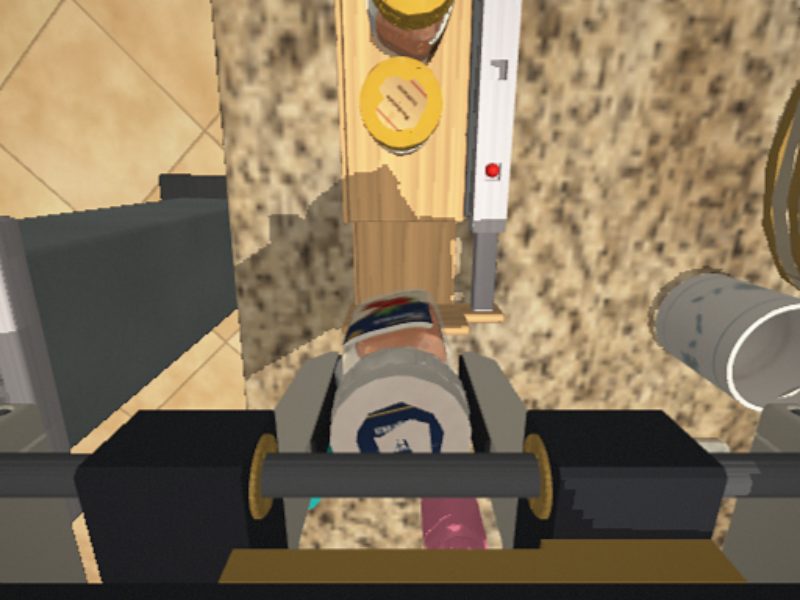

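View pics/s16.png

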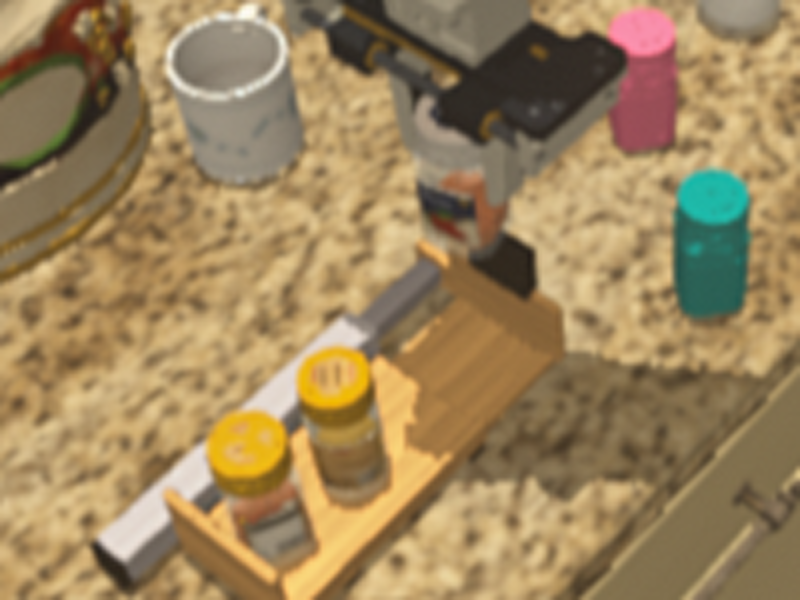

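Emit:
play_rows(increments=[5,1.5,0,0,0,0,40,10,3.3,0,0,0,0,40,10,3.3,20,0,0,0,40,10,3.3,45,0,0,0,40,10,3.3,70,0,0,0,40,10,3.3,80,0,0,0,40,10,3.3,80,0,0,0,40])

```text
clock: 12.12
tool_pos: [0.4919, 0.1341, 0.1059]
eef_rot: [-179.8, 0.1, 91.4]
ft_force: [0.0, 0.3, -1.0]
width: 0.0495
```

Run:
```python
from h import *
for i in range(3): optics.grab_frame("top")
im=optics.grab_frame("wrist"); cv2.imwrite("pics/w17.png",cv2.resize(im[:,:,::-1],(800,600)))
inc((.492,.135,.06),91.6)
im=optics.grab_frame("scene"); cv2.imwrite("pics/s17.png",cv2.resize(im[180:300,130:290,::-1],(800,600),interpolation=cv2.INTER_CUBIC))
```

```text
t 12.3167 inc [ 0.1 -1.7 48.9] [ 0.1 -0.  -0.2] from [0.4937 0.1349 0.1089] [ 1.799e+02 -3.000e-02  9.142e+01]
```

View pics/w17.png

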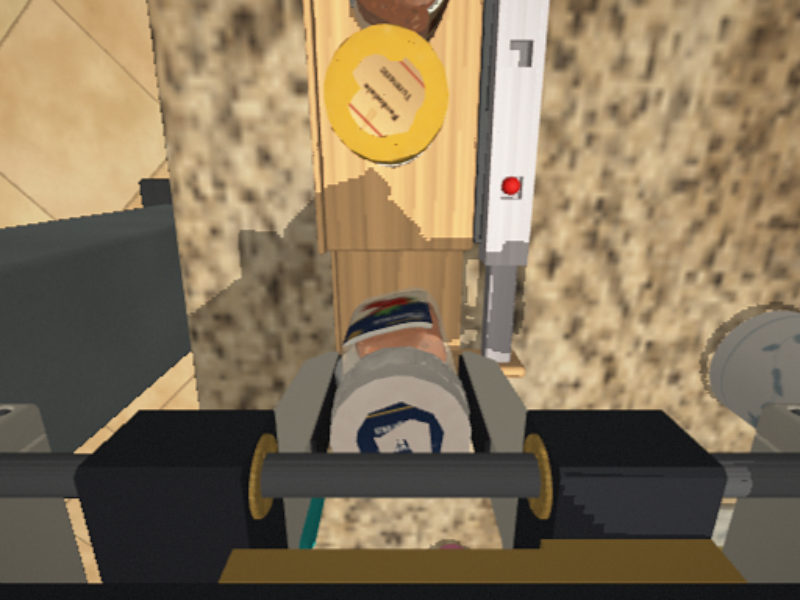

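View pics/s17.png

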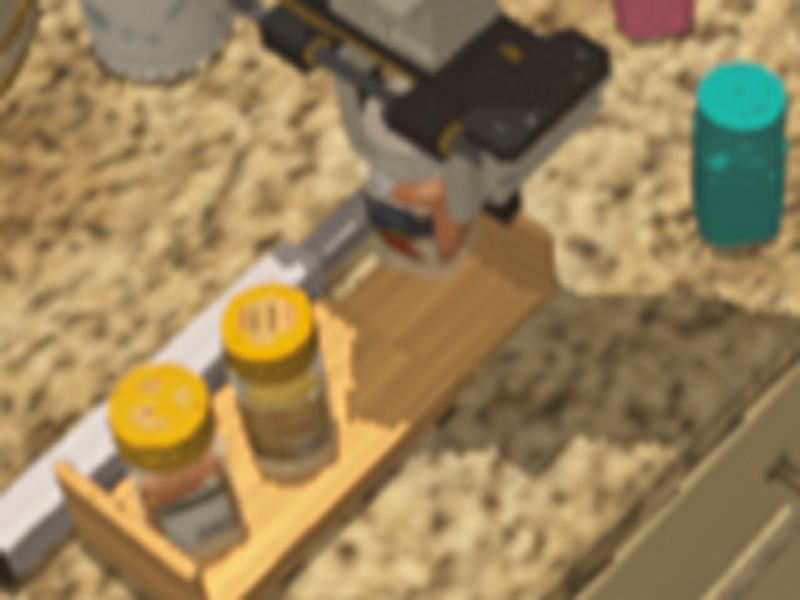

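The jar's bottom is at z≈0.06, just at the plate's top, and clear in both directions. I'll lower it.

Emit:
play_rows(increments=[0,-1.7,8,0,0,0,40,0,-1.7,17,0,0,0,40,0,-1.7,26,0,0,0,40,0,-1.7,35,0,0,0,40,0,-1.7,42,0,0,0,40,0,-1.7,46,0,0,0,40,0,-1.7,48,0,0,0,40,0,-1.7,49,0,0,0,40])

```text
clock: 13.03
tool_pos: [0.491, 0.1347, 0.0582]
eef_rot: [-180.0, 0.0, 91.4]
ft_force: [0.9, -0.8, -2.0]
width: 0.0494
```

Run:
```python
from h import *
im=optics.grab_frame("wrist"); cv2.imwrite("pics/w18.png",cv2.resize(im[:,:,::-1],(800,600)))
im=optics.grab_frame("scene"); cv2.imwrite("pics/s18.png",cv2.resize(im[180:300,130:290,::-1],(800,600),interpolation=cv2.INTER_CUBIC))
s=status.get_state();print(s["tool_pos"],s["ft_force"])
```

```text
[0.49123219 0.13468335 0.0586343 ] [-0.6225678   0.28698394 -0.94468726]
```

View pics/w18.png

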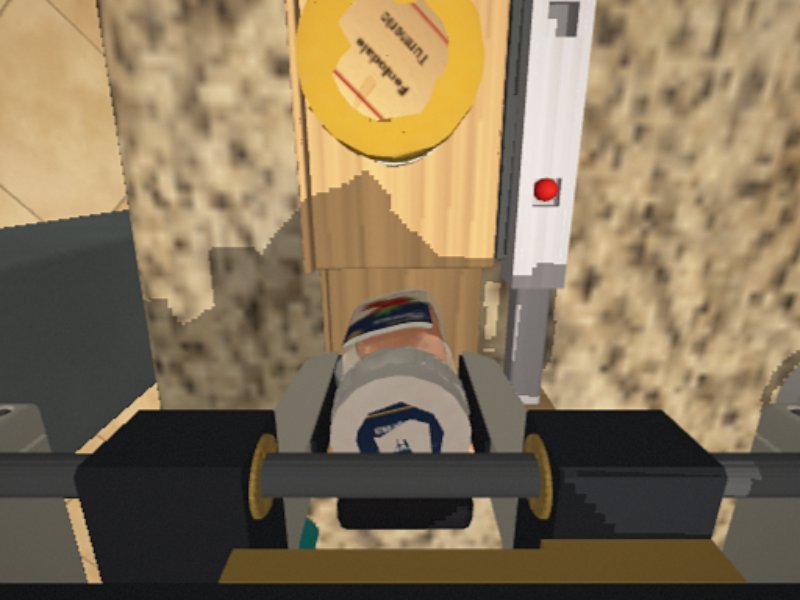

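View pics/s18.png

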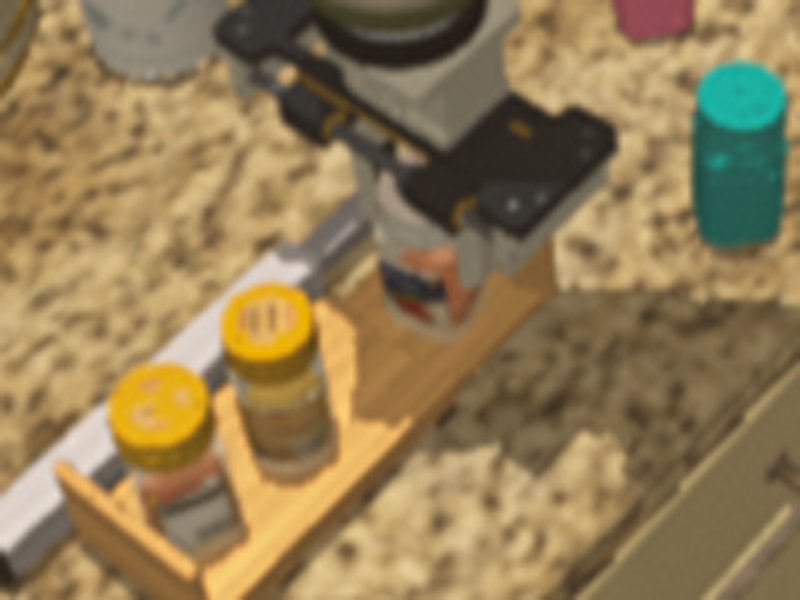

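Emit:
play_rows(increments=[0,0,0.5,0,0,0,40,0,0,1,0,0,0,40,0,0,1.5,0,0,0,40,0,0,2,0,0,0,40,0,0,2.5,0,0,0,40,0,0,2.5,0,0,0,40])

```text
clock: 13.63
tool_pos: [0.4912, 0.1346, 0.0562]
eef_rot: [-180.0, 0.0, 91.4]
ft_force: [-0.0, -0.1, -0.8]
width: 0.0492
```

Emit:
play_rows(increments=[0,0,0.5,0,0,0,40,0,0,1,0,0,0,40,0,0,1.5,0,0,0,40,0,0,1.5,0,0,0,40])

```text
clock: 13.97
tool_pos: [0.4912, 0.1346, 0.0559]
eef_rot: [179.9, 0.0, 91.4]
ft_force: [-3.8, -0.6, 17.7]
width: 0.0491
```

It has made contact at TCP z 0.056, as predicted. I'll ease off 1 mm and open.

Emit:
play_rows(increments=[0,0,-1,0,0,0,40,0,0,-1.2,0,0,0,40,0,0,-1.2,0,0,0,60,0,0,-1.2,0,0,0,70,0,0,-1.2,0,0,0,70,0,0,-1.2,0,0,0,70,0,0,-1.2,0,0,0,70])

```text
clock: 14.55
tool_pos: [0.4912, 0.1346, 0.0558]
eef_rot: [-180.0, 0.0, 91.4]
ft_force: [0.9, 0.1, -0.0]
width: 0.0649
```

Run:
```python
from h import *
im=optics.grab_frame("wrist"); cv2.imwrite("pics/w19.png",cv2.resize(im[:,:,::-1],(800,600)))
s=status.get_state();print(s["tool_pos"],s["ft_force"],s["width"])
```

```text
[0.49120229 0.13460344 0.05582788] [ 0.26561456 -0.24595007 -0.3064556 ] 0.06519665929273619
```

View pics/w19.png

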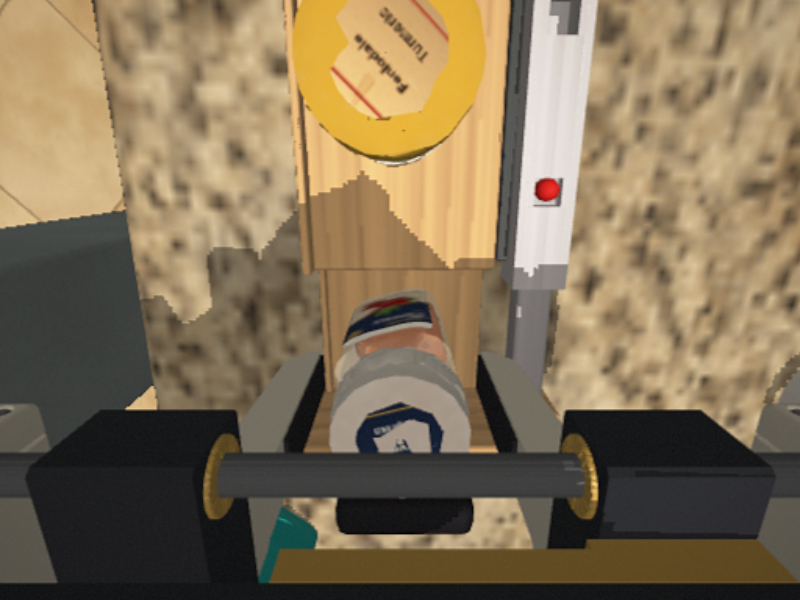

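The jar stands free and the pads are clear on both sides. I'll lift straight up, then move off a little.

Emit:
play_rows(increments=[0,0,-8,0,0,0,70,0,0,-20,0,0,0,70,0,0,-40,0,0,0,70,0,0,-65,0,0,0,70,0,0,-95,0,0,0,70,0,0,-125,0,0,0,70,0,0,-150,0,0,0,70,0,0,-160,0,0,0,70])

```text
clock: 15.27
tool_pos: [0.4921, 0.1351, 0.2197]
eef_rot: [179.8, -0.1, 91.4]
ft_force: [0.9, 0.8, 0.6]
width: 0.0649
```

Emit:
play_rows(increments=[-30,0,0,0,0,0,70,-65,0,0,0,0,0,70,-100,0,0,0,0,0,70,-140,0,0,0,0,0,70,-180,0,0,0,0,0,70,-210,0,0,0,0,0,70,-230,0,0,0,0,0,70,-230,0,0,0,0,0,70])

```text
clock: 15.93
tool_pos: [0.4962, -0.1002, 0.2155]
eef_rot: [-179.9, 0.1, 91.1]
ft_force: [-0.5, -0.3, 0.4]
width: 0.0648
```

Run:
```python
from h import *
for n in("top","scene"):
    im=optics.grab_frame(n); a=im[150:240,130:250] if n=="top" else im[180:300,120:280]
    cv2.imwrite(f"pics/f_{n}.png",cv2.resize(a[:,:,::-1],(800,600),interpolation=cv2.INTER_CUBIC))
s=status.get_state();print(s["tool_pos"],s["ft_force"],s["clock"])
```

```text
[ 0.49656885 -0.09579968  0.21574381] [-0.29841241  0.51519832  0.29327696] 16.0333
```

View pics/f_top.png

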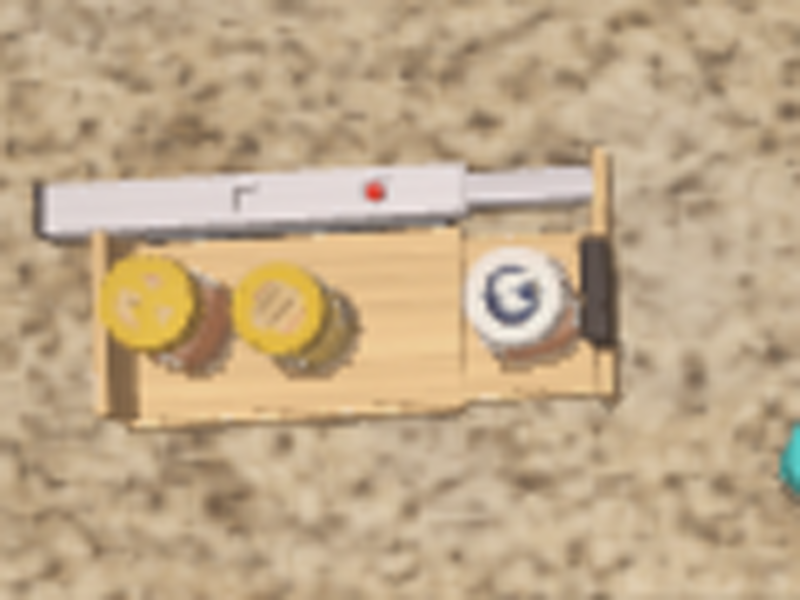

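View pics/f_scene.png

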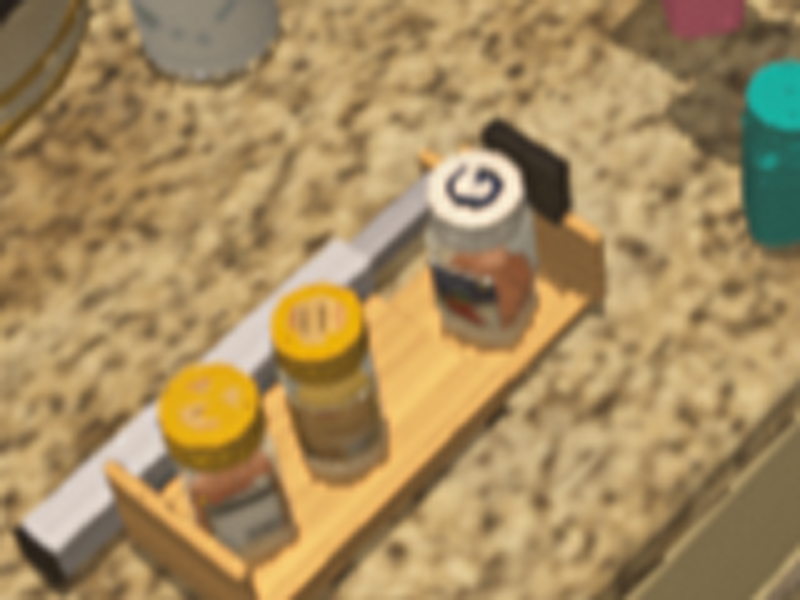

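The jar stands upright between the end plate and deck edge (cap at top crop (513,297)), with the red button up at (375,191). One numeric check before handing in.

Run:
```python
from h import *
S=ray("scene",(120+477/5,180+187/5));T=ray("top",(130+513/6.667,150+297/6.667)); print(tri([S,T]))
g=lambda x,y,z: atz("top",(130+x/6.667,150+y/6.667),z)
print("deck edge",g(462,320,.018),"plate top inner",g(594,365,.064),"handle top",g(588,292,.101))
s=status.get_state();print(s["dq"].round(2),s["clock"])
job.sign_off()
```

```text
(array([0.48834583, 0.13339072, 0.10655036]), [np.float64(0.00013546816304047175), np.float64(0.00013546816304045296)])
deck edge [0.48795451 0.16869696 0.018     ] plate top inner [0.45977161 0.09999538 0.064     ] handle top [0.49034086 0.099236   0.101     ]
[-1.9  -0.1  -1.38  0.14 -0.19 -0.08 -0.35] 16.0333
the job is handed in; nothing more can be done
```

I pulled the spice rack out, locked it at the next hole, and stood the white-capped jar in the bay. I handed the job in at 16.0 s of the 58 s allowed.

- **Pull:** I gripped the handle and pulled at 18 mm/s, then about 12 mm/s. After about 22 mm the red button rose through the next hole. The resisting force then dropped, and a further 2 mm of command moved the slide only about 0.5 mm. The highest resisting force I read was about 5 N.
- **Placing:** I lowered the jar until the wrist force rose to 17.7 N, eased off 1 mm and released it. I then lifted clear and moved the arm away.
- **Last checks:**
  - **Button:** it is visible and proud of the tube in both the wrist and top views.
  - **Jar:** its cap centre measures (0.488, 0.133, 0.1066) m. The expected height for a jar standing on the bay floor is 0.106 m. It stands about mid-way between the deck edge (y 0.169) and the end plate (y 0.100), and the final pictures show it upright.
  - **Other jars:** the two yellow-capped jars look unmoved. I saw nothing touch the mill or the sugar jar, but I did not re-measure them at the end.
- **Disagreements:** the wrist camera differed from the fixed cameras by 2 to 5 mm. I went with the wrist camera at both grasps, and both closed correctly.
- **Not directly confirmed:** I had no direct reading of the button's height or the slide's position, so I judged the lock from the pictures and the force. The arm's joints were still turning at up to 2 degrees/s, well clear of everything, when I handed in.

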